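# Clear the lab bench: sort bottles and flasks into their trays

## Robot

A 6-joint arm with a two-finger parallel gripper is mounted at the origin on the work surface. World frame = base frame: x ahead of the robot, y to its left, z up, the work surface at z = 0. Lengths are in m, angles in degrees, forces in N, time in s.
With the tool pointing down it reaches from about 0.35 to 0.875 m from the base axis. Payload 4.2 kg.
Tool frame: the origin (TCP) lies on the centre line of the jaws, within the pads' length; the fingertips stand 19 mm ahead of it and the grasp point (between the pads) is the TCP; z points along the fingers, y is the line along which they close (so a half turn about z gives the same grasp; the last joint's range is limited). The gripper opens to 87 mm and grips with 3 to 60 N. Pads are 19 mm wide; open, the fingers measure 117 mm over their backs; the gripper's body (75 mm by 190 mm) begins 51 mm behind the grasp point.
Start: joints at [90.676, 22.042, 0.453, 0, -68.411, -14.817], TCP at [0.153, 0.606, 0.242] pointing down, gripper open.
Joint ranges: [-179.83, 179.83], [-69.29, 118.12], [-61.27, 80.66], [-181.25, 117.63], [-171.15, -9.14], [-177.46, 177.46]. Speed limits (degrees/s): [159.86, 159.86, 180, 180, 180, 180].

## Interface

Orientations are given as a 3x3 rotation matrix whose columns are the frame's x, y, z axes.
In Python, from station import sense, capture, finish_job, search_frame, masks_of gives the robot as it stands.
- The arm moves only by the tool drive_tool, never from a script. Its argument "rows" is a list of rows, each a list of 7 numbers: the opening in per cent of the stroke, from 0 (shut) to 100 (fully open), then the shift along the world's x, y, z in mm, then the turn, a rotation vector about the world's x, y, z in rad. In form: [[fingers, dx, dy, dz, wx, wy, wz], ...]. A call has 1 to 5 rows; each row shifts and turns the commanded pose from where the row before left it; what a row does not reach is not made up. A row lasts 1/12 s, in which the tool goes at most 41.7 mm and 7.16 degrees, less where a joint would pass 70% of its speed; a pose out of reach is approached as far as the arm can. A call is refused whole if a number of a shift passes 41.7 or a number of a turn 0.125, either way. A call with a gripper value outside its range is refused whole. The fingers move at their own pace and stop on an object; the grip force is fixed at half the most. Time passes only in rows, so rows that do not move let the fingers close. It gives the time, the measured TCP pose, the force, the opening and the grip force at its end, in the units of the state.
- sense(): the state, without advancing time (a new reading comes with each control period).
- capture(name): name is "side" or "top" or "wrist"; returns a dict with "frame" (420x560x3 uint8, red, green, blue), "z_map" (420x560 float32, m along the optical axis (not along the pixel's ray), 0 where there is no reading), "fx", "fy", "cx", "cy" (pixels), "R" (3x3) and "t" (3): a world point X has camera coordinates R X + t; the wrist camera has in their place "T_tool_cam" (4x4, takes a point from camera to tool coordinates, whose origin is the TCP and whose axes are the flange's). Camera axes: x right, y down, z forward; pixel columns grow to the right and rows downward; lengths in m; the calibration is good to about 2 mm. A picture is of the moment at which its call begins: read the wrist's pose just before it.
- finish_job(): hands the job in; it is judged then, once.
Trained networks look in a picture, given as the dict that the camera call returned (one of the last four; its "shot" number tells which), for a name from the list of things; names that differ only in an ending like _2 or _b are one class to them, and where a whole thing is asked for, a point or a joint stands for the part that bears it (a point fixed in the world has none). Each returns a list of dicts, best first, with "p" (0 to 1); they miss things now and then, are a little off and sometimes report something else, mostly with a low value. They report only what shows in the picture. A call takes as long as a camera call. They do not tell look-alikes from the thing itself.
- search_frame(label, picture): "xy" ([column, row] in pixels, amid what is visible of it).
- masks_of(label, picture): "region" (420x560 bool, what is visible of it) and "xy" ([column, row] in pixels, amid what is visible of it).
The state is a dict: "time_s": time; "joints": joint angles; "joint_velocities": joint speeds; "effort": joint torques, N m; "tcp_pos": TCP position; "ee_rot": TCP orientation; "wrist_force": force on the tool from outside, world axes, zero at the start; "moment": the same for the moment, N m; "gripper_width": opening from 0.0 (shut) to 1.0 (fully open); "gripper_force": force on a finger pad.
Only numpy, scipy, OpenCV 4.12 (cv2) and the standard library are available. Lean on these libraries where they do the work, as an engineer would, in place of code of your own. Each camera call takes 0.05 s, during which the arm holds its last target. There are 200 camera calls.

## Task

Clear up the bench: put the two blue-capped bottles in the blue tray, the amber bottle in the grey spill tray and the two stoppered flasks in the yellow wash-up basin. They are glass, so keep them upright and set each one down gently, so that they all stand flat on the tray floor. Leave the measuring cylinder and the tip rack where they are, undisturbed.

Things in the scene. Friction and masses are not known exactly. Their poses are not given: they have to be found in the camera images.
- bottle_a: Small clear-glass laboratory bottle with a blue screw cap, closed, standing upright on the bench. Overall height 90 mm; round body 44 mm in diameter up to 52 mm height, shoulder narrowing to 64 mm, blue cap 34 mm in diameter from 67 to 90 mm height. About 90 to 180 g. Origin at the centre of its underside, z axis up. There are two alike.
- bottle_b: Small clear-glass laboratory bottle with a blue screw cap, closed, standing upright on the bench. Overall height 90 mm; round body 44 mm in diameter up to 52 mm height, shoulder narrowing to 64 mm, blue cap 34 mm in diameter from 67 to 90 mm height. About 90 to 180 g. Origin at the centre of its underside, z axis up. There are two alike.
- amber: Amber-glass reagent bottle with a black screw cap, closed, standing upright on the bench. Overall height 95 mm; round body 48 mm in diameter up to 57 mm height, shoulder narrowing to 69 mm, black cap 34 mm in diameter from 72 to 95 mm height. About 90 to 180 g. Origin at the centre of its underside, z axis up.
- flask_a: One of two alike small conical flasks of clear glass with an orange stopper fixed in the mouth, standing upright. Height 95 mm; base 54 mm in diameter, narrowing to 24 mm at 54 mm height, then a straight neck 24 mm in diameter with a 28 mm rim at 73 to 76 mm, then the stopper, 24 mm in diameter, from 76 to 95 mm. 70 to 140 g. Origin at the centre of its underside, z axis up.
- flask_b: One of two alike small conical flasks of clear glass with an orange stopper fixed in the mouth, standing upright. Height 95 mm; base 54 mm in diameter, narrowing to 24 mm at 54 mm height, then a straight neck 24 mm in diameter with a 28 mm rim at 73 to 76 mm, then the stopper, 24 mm in diameter, from 76 to 95 mm. 70 to 140 g. Origin at the centre of its underside, z axis up.
- blue_tray: Blue open rectangular tray, room for two bottles side by side along its length. Outside 80 mm (its x) by 138 mm (its y), 28 mm high; walls and floor 4 mm thick, so inside 72 by 130 mm. It is fixed to the bench. Origin at the centre of its underside, z axis up, y axis along its length. The three trays swap places from start to start.
- yellow_basin: Yellow open rectangular wash-up basin, room for two flasks side by side along its length. Outside 100 mm (its x) by 160 mm (its y), 40 mm high; walls and floor 4 mm thick, so inside 92 by 152 mm. It is fixed to the bench. Origin at the centre of its underside, z axis up, y axis along its length. The three trays swap places from start to start.
- grey_tray: Grey open square spill tray, room for one bottle. Outside 86 by 86 mm, 28 mm high; walls and floor 4 mm thick, so inside 78 by 78 mm. It is fixed to the bench. Origin at the centre of its underside, z axis up, x and y along its sides. The three trays swap places from start to start.
- cylinder: Bystander, not to be moved: slim clear measuring cylinder 153 mm tall, tube 25 mm in diameter with blue rings, on a round blue foot 64 mm in diameter. Stands loose on the bench. Origin at the centre of its underside.
- tiprack: Bystander, not to be moved: green pipette-tip rack with rows of white tips, 80 mm (its x) by 100 mm (its y), 37 mm high, lying loose on the bench. Origin at the centre of its underside.
Not all that is in view belongs to the job. Of the things that look like the amber, take the one that is farthest to the robot's left at the start.

How it is judged:
By the outcome, as a careful person would: the job done as asked, in the order asked, and still so for the second after the job is handed in, with the robot touching nothing.
It also fails if it takes over 125 s, if anything falls off the work surface, if the arm or the gripper's body presses on something with over 40 N, if the wrist force passes 120 N, or if a joint passes its speed limit or range.

## Working session

There is one attempt and no reset: what is moved stays moved. The work goes in short steps, Python scripts to look and compute and a tool call to move; the robot and the scene stay as the last step left them, time stands still between calls to the robot, and variables do not carry over. Pictures are saved under pics/ and viewed, at most 14 in all, crops included, and the job is handed in when it is done.

Besides the shell and the picture viewer there is one more tool, called after "Request:" by a JSON object that holds its "fn" and its "kwargs", one argument or row to a line. drive_tool: Moves the arm, as the interface text tells. Its arguments: {"type":"object","properties":{"rows":{"type":"array"}},"required":["rows"]}

```bash
mkdir -p pics; cat > h.py <<'E'
import numpy as np, cv2
from station import sense, capture, finish_job, search_frame, masks_of
def cloud(p):
    z=p["z_map"]; v,u=np.mgrid[:420,:560]
    C=np.stack([(u-p["cx"])/p["fx"]*z,(v-p["cy"])/p["fy"]*z,z],-1)
    W=(C-np.array(p["t"]))@np.array(p["R"])
    W[z<=0]=np.nan
    return W
def save(p,n): cv2.imwrite("pics/"+n,p["frame"][:,:,::-1])
E
python3 - <<'E'
from h import *
np.set_printoptions(precision=3,suppress=True)
print(sense()["ee_rot"],sense()["time_s"])
for c in ["top","side"]:
    p=capture(c); save(p,c+"0.png"); W=cloud(p)
    for l in ["bottle_a","amber","flask_a","blue_tray","yellow_basin","grey_tray","cylinder","tiprack"]:
        for m in masks_of(l,p):
            r=m["region"]; P=W[r]; P=P[~np.isnan(P[:,0])]
            if len(P)<5: print(c,l,m["p"],m["xy"],"nodepth");continue
            top=P[P[:,2]>np.percentile(P[:,2],98)-.012]
            (a,b),(w,h),ang=cv2.minAreaRect(P[:,:2].astype(np.float32)*1000)
            print(c,l,round(m["p"],2),np.array(m["xy"]).round(),r.sum(),"zmax",np.percentile(P[:,2],98).round(3),"topmid",((top.min(0)+top.max(0))/2)[:2],"rect",np.round([a,b,w,h,ang]))
E
```

```text
[[ 0.97  -0.244 -0.   ]
 [-0.244 -0.97  -0.002]
 [ 0.     0.002 -1.   ]] 0.0
top bottle_a 0.64 [232. 221.] 371 zmax 0.092 topmid [0.546 0.08 ] rect [544.  79.  38.  37.  86.]
top bottle_a 0.63 [311. 219.] 399 zmax 0.093 topmid [ 0.548 -0.087] rect [546. -86.  41.  37.  30.]
top amber 0.68 [235. 319.] 519 zmax 0.098 topmid [0.343 0.07 ] rect [344.  73.  51.  48.  67.]
top amber 0.59 [189. 274.] 559 zmax 0.098 topmid [0.439 0.167] rect [440. 174.  63.  48.  84.]
top amber 0.22 [311. 219.] 423 zmax 0.093 topmid [ 0.548 -0.088] rect [549. -84.  48.  38.  29.]
top flask_a 0.83 [353. 266.] 540 zmax 0.097 topmid [ 0.437 -0.184] rect [ 437. -186.   55.   56.   45.]
top flask_a 0.73 [266. 277.] 495 zmax 0.097 topmid [0.433 0.01 ] rect [433.   9.  52.  51.  89.]
top blue_tray 0.96 [428. 240.] 2475 zmax 0.03 topmid [ 0.5   -0.345] rect [ 501. -352.   80.  153.   12.]
top blue_tray 0.47 [266. 276.] 485 zmax 0.097 topmid [0.433 0.01 ] rect [433.   9.  52.  51.  90.]
top yellow_basin 0.9 [ 86. 252.] 4120 zmax 0.042 topmid [0.486 0.382] rect [486. 391. 180. 107.  86.]
top yellow_basin 0.64 [232. 22
[... 1295 characters left out ...]
 2539 zmax 0.028 topmid [ 0.5   -0.347] rect [ 502. -343.   86.  148.   11.]
side yellow_basin 0.94 [241. 117.] 1391 zmax 0.039 topmid [0.486 0.383] rect [489. 411. 231. 101.  85.]
side grey_tray 0.91 [326. 194.] 1017 zmax 0.027 topmid [0.688 0.036] rect [689.  48.  91. 113.   5.]
side grey_tray 0.68 [271. 336.] 2564 zmax 0.027 topmid [ 0.5   -0.346] rect [ 501. -339.   88.  156.   11.]
side cylinder 0.77 [333. 135.] 581 zmax 0.152 topmid [0.746 0.251] rect [747. 255.  76.  60.  77.]
side tiprack 0.87 [359. 300.] 1668 zmax 0.037 topmid [ 0.712 -0.279] rect [ 717. -280.  100.   90.   87.]
side tiprack 0.46 [270. 337.] 2612 zmax 0.028 topmid [ 0.501 -0.346] rect [ 502. -337.   87.  157.   12.]
```

```bash
python3 - <<'E'
from h import *
np.set_printoptions(precision=3,suppress=True)
p=capture("top"); W=cloud(p)
for l,h in [("blue_tray",.028),("yellow_basin",.04),("grey_tray",.028)]:
    r=masks_of(l,p)[0]["region"]; P=W[r]; P=P[np.abs(P[:,2]-h-.001)<.006]
    print(l,len(P),cv2.minAreaRect(P[:,:2].astype(np.float32)*1000))
E
```

```text
blue_tray 380 ((499.302490234375, -345.55712890625), (79.8333511352539, 138.9932098388672), 11.776785850524902)
yellow_basin 544 ((485.2398681640625, 381.4853515625), (161.56422424316406, 99.94316101074219), 85.58672332763672)
grey_tray 285 ((687.4783935546875, 37.43927764892578), (87.32745361328125, 85.68585205078125), 6.2405524253845215)
```

View pics/top0.png

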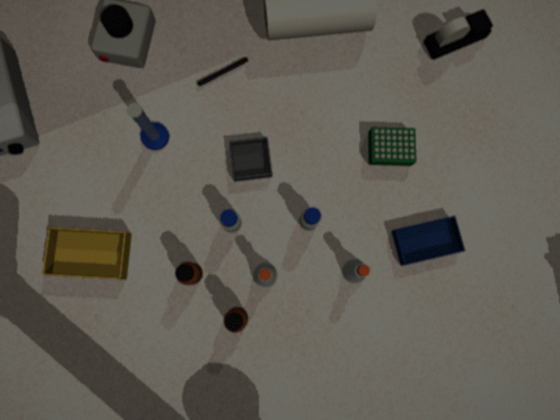

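View pics/side0.png

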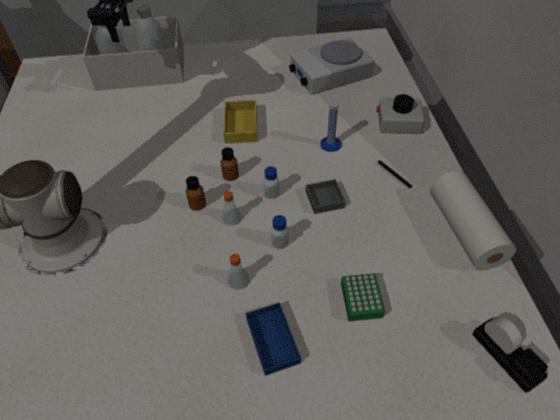

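The pictures agree with the networks. In the top view, yellow is at (88,253), grey (250,158), blue (428,240), the caps at (229,219) and (312,216), flasks at (265,274) and (358,270), and amber bottles at (188,273) and (235,319). The leftmost amber is the one at (188,273), world (0.441, 0.166).

I'll start with the blue bottle at (0.548, -0.088).

Request:
{"fn": "drive_tool", "kwargs": {
  "rows": [
    [100, 20, -35, -2, 0, 0, -0.12],
    [100, 20, -35, -2, 0, 0, -0.12],
    [100, 20, -35, -2, 0, 0, -0.12],
    [100, 20, -35, -2, 0, 0, -0.12],
    [100, 20, -35, -2, 0, 0, -0.12]
  ]
}}

```text
time_s: 1.52
tcp_pos: [0.2532, 0.4293, 0.2316]
ee_rot: [[0.658, -0.753, 0.0], [-0.753, -0.658, 0.0], [-0.0, -0.0, -1.0]]
wrist_force: [1.0, -0.6, 0.1]
gripper_width: 1.0
gripper_force: 0.0
```

Request:
{"fn": "drive_tool", "kwargs": {
  "rows": [
    [100, 20, -35, -2, 0, 0, -0.12],
    [100, 20, -35, -2, 0, 0, -0.12],
    [100, 20, -35, -2, 0, 0, -0.12],
    [100, 20, -35, -2, 0, 0, -0.12],
    [100, 20, -35, -2, 0, 0, -0.12]
  ]
}}

```text
time_s: 1.93
tcp_pos: [0.3532, 0.2543, 0.2219]
ee_rot: [[0.119, -0.993, 0.001], [-0.993, -0.119, 0.001], [-0.001, -0.001, -1.0]]
wrist_force: [1.2, -0.0, 0.0]
gripper_width: 1.002
gripper_force: 0.0
```

Request:
{"fn": "drive_tool", "kwargs": {
  "rows": [
    [100, 20, -35, -2, 0, 0, -0.12],
    [100, 20, -35, -2, 0, 0, 0],
    [100, 20, -35, -2, 0, 0, 0],
    [100, 20, -35, -2, 0, 0, 0],
    [100, 20, -35, -2, 0, 0, 0]
  ]
}}

```text
time_s: 2.35
tcp_pos: [0.4534, 0.0792, 0.212]
ee_rot: [[0.004, -1.0, 0.001], [-1.0, -0.004, 0.001], [-0.001, -0.001, -1.0]]
wrist_force: [0.8, 1.6, 0.2]
gripper_width: 1.002
gripper_force: 0.0
```

Request:
{"fn": "drive_tool", "kwargs": {
  "rows": [
    [100, 20, -35, -2, 0, 0, 0],
    [100, 20, -35, -2, 0, 0, 0],
    [100, 15, -30, -2, 0, 0, 0],
    [100, 15, -25, -2, 0, 0, 0],
    [100, 0, 0, 0, 0, 0, 0]
  ]
}}

```text
time_s: 2.77
tcp_pos: [0.5245, -0.0476, 0.2029]
ee_rot: [[-0.001, -1.0, -0.0], [-1.0, 0.001, -0.001], [0.001, 0.0, -1.0]]
wrist_force: [-0.1, 0.2, -0.5]
gripper_width: 1.0
gripper_force: 0.0
```

Request:
{"fn": "drive_tool", "kwargs": {
  "rows": [
    [100, 12, -20, 0, 0, 0, 0],
    [100, 11.5, -20, 0, 0, 0, 0],
    [100, 0, 0, -30, 0, 0, 0],
    [100, 0, 0, -30, 0, 0, 0],
    [100, 0, 0, -30, 0, 0, 0]
  ]
}}

```text
time_s: 3.18
tcp_pos: [0.5465, -0.0841, 0.1131]
ee_rot: [[0.003, -1.0, 0.002], [-1.0, -0.003, 0.0], [-0.0, -0.002, -1.0]]
wrist_force: [-0.3, -0.7, 0.1]
gripper_width: 0.999
gripper_force: 0.0
```

Request:
{"fn": "drive_tool", "kwargs": {
  "rows": [
    [100, 0, 0, -20, 0, 0, 0],
    [100, 0, 0, -11, 0, 0, 0],
    [100, 0, 0, 0, 0, 0, 0],
    [50, 0, 0, 0, 0, 0, 0],
    [40, 0, 0, 0, 0, 0, 0]
  ]
}}

```text
time_s: 3.6
tcp_pos: [0.5471, -0.0837, 0.0837]
ee_rot: [[0.005, -1.0, 0.002], [-1.0, -0.005, -0.0], [0.0, -0.002, -1.0]]
wrist_force: [1.2, -0.0, 0.2]
gripper_width: 0.921
gripper_force: 0.0
```

Request:
{"fn": "drive_tool", "kwargs": {
  "rows": [
    [35, 0, 0, 0, 0, 0, 0],
    [30, 0, 0, 0, 0, 0, 0],
    [25, 0, 0, 0, 0, 0, 0],
    [25, 0, 0, 0, 0, 0, 0],
    [25, 0, 0, 0, 0, 0, 0]
  ]
}}

```text
time_s: 4.02
tcp_pos: [0.5463, -0.0839, 0.0829]
ee_rot: [[0.004, -1.0, 0.001], [-1.0, -0.004, 0.0], [-0.0, -0.001, -1.0]]
wrist_force: [0.1, 0.1, -0.1]
gripper_width: 0.556
gripper_force: 0.0
```

Request:
{"fn": "drive_tool", "kwargs": {
  "rows": [
    [25, 0, 0, 0, 0, 0, 0],
    [25, 0, 0, 0, 0, 0, 0],
    [25, 0, 0, 0, 0, 0, 0],
    [25, 0, 0, 0, 0, 0, 0],
    [25, 0, 0, 0, 0, 0, 0]
  ]
}}

```text
time_s: 4.43
tcp_pos: [0.5465, -0.0839, 0.0827]
ee_rot: [[0.004, -1.0, 0.001], [-1.0, -0.004, -0.0], [0.0, -0.001, -1.0]]
wrist_force: [1.0, 0.5, 0.9]
gripper_width: 0.381
gripper_force: 29.9
```

Request:
{"fn": "drive_tool", "kwargs": {
  "rows": [
    [25, 0, 0, 0, 0, 0, 0],
    [25, 0, 0, 5, 0, 0, 0],
    [25, 0, 0, 10, 0, 0, 0],
    [25, 0, 0, 15, 0, 0, 0],
    [25, 0, 0, 20, 0, 0, 0]
  ]
}}

```text
time_s: 4.85
tcp_pos: [0.5448, -0.084, 0.1322]
ee_rot: [[0.004, -1.0, -0.004], [-1.0, -0.004, -0.0], [0.0, 0.004, -1.0]]
wrist_force: [0.1, -0.2, -1.6]
gripper_width: 0.383
gripper_force: 29.9
```

Request:
{"fn": "drive_tool", "kwargs": {
  "rows": [
    [25, 0, -10, 20, 0, 0, 0],
    [25, -3, -20, 15, 0, 0, 0],
    [25, -4, -30, 5, 0, 0, 0],
    [25, -5, -35, 0, 0, 0, 0],
    [25, -5, -35, 0, 0, 0, 0]
  ]
}}

```text
time_s: 5.27
tcp_pos: [0.5289, -0.2147, 0.1741]
ee_rot: [[0.005, -1.0, 0.002], [-1.0, -0.005, 0.0], [-0.0, -0.002, -1.0]]
wrist_force: [-0.3, -0.4, -1.7]
gripper_width: 0.381
gripper_force: 29.9
```

Request:
{"fn": "drive_tool", "kwargs": {
  "rows": [
    [25, -5, -35, 0, 0, 0, 0],
    [25, -5, -35, 0, 0, 0, 0],
    [25, -4, -35, 0, 0, 0, 0],
    [25, -4, -30, 0, 0, 0, 0],
    [25, -3, -15, 0, 0, 0, 0]
  ]
}}

```text
time_s: 5.68
tcp_pos: [0.507, -0.367, 0.1729]
ee_rot: [[0.001, -1.0, -0.0], [-1.0, -0.001, -0.0], [0.0, 0.0, -1.0]]
wrist_force: [1.1, 0.9, -1.9]
gripper_width: 0.381
gripper_force: 29.9
```

Request:
{"fn": "drive_tool", "kwargs": {
  "rows": [
    [25, 0, -6, 0, 0, 0, 0],
    [25, 0, 0, 0, 0, 0, 0]
  ]
}}

```text
time_s: 5.85
tcp_pos: [0.5075, -0.371, 0.1726]
ee_rot: [[0.002, -1.0, -0.0], [-1.0, -0.002, 0.0], [-0.0, 0.0, -1.0]]
wrist_force: [-1.1, 0.1, -0.9]
gripper_width: 0.387
gripper_force: 29.9
```

Request:
{"fn": "drive_tool", "kwargs": {
  "rows": [
    [25, 0, -2, -25, 0, 0, 0],
    [25, 0, 0, -25, 0, 0, 0],
    [25, 0, 0, -18, 0, 0, 0],
    [25, 0, 0, -10, 0, 0, 0],
    [25, 0, 0, -3, 0, 0, 0]
  ]
}}

```text
time_s: 6.27
tcp_pos: [0.5074, -0.3702, 0.0897]
ee_rot: [[0.005, -1.0, -0.004], [-1.0, -0.005, 0.002], [-0.002, 0.004, -1.0]]
wrist_force: [0.3, 0.4, -0.5]
gripper_width: 0.384
gripper_force: 29.9
```

Request:
{"fn": "drive_tool", "kwargs": {
  "rows": [
    [25, 0, 0, 0, 0, 0, 0],
    [25, 0, 0, 0, 0, 0, 0]
  ]
}}

```text
time_s: 6.43
tcp_pos: [0.5092, -0.3718, 0.0928]
ee_rot: [[0.005, -1.0, 0.002], [-1.0, -0.005, -0.001], [0.001, -0.002, -1.0]]
wrist_force: [-0.3, -0.6, -1.8]
gripper_width: 0.382
gripper_force: 29.9
```

Request:
{"fn": "drive_tool", "kwargs": {
  "rows": [
    [25, 0, 0, -1, 0, 0, 0],
    [25, 0, 0, -1, 0, 0, 0],
    [25, 0, 0, -1, 0, 0, 0]
  ]
}}

```text
time_s: 6.68
tcp_pos: [0.5086, -0.3721, 0.0895]
ee_rot: [[0.004, -1.0, 0.002], [-1.0, -0.004, -0.001], [0.001, -0.002, -1.0]]
wrist_force: [0.6, 0.0, -1.6]
gripper_width: 0.383
gripper_force: 29.9
```

Request:
{"fn": "drive_tool", "kwargs": {
  "rows": [
    [25, 0, 0, -1, 0, 0, 0],
    [25, 0, 0, 0, 0, 0, 0]
  ]
}}

```text
time_s: 6.85
tcp_pos: [0.508, -0.372, 0.0876]
ee_rot: [[0.004, -1.0, -0.0], [-1.0, -0.004, 0.0], [-0.0, 0.0, -1.0]]
wrist_force: [-0.1, 0.2, -1.4]
gripper_width: 0.379
gripper_force: 29.9
```

Request:
{"fn": "drive_tool", "kwargs": {
  "rows": [
    [25, 0, 0, -1, 0, 0, 0],
    [25, 0, 0, 0, 0, 0, 0]
  ]
}}

```text
time_s: 7.02
tcp_pos: [0.5083, -0.3721, 0.0867]
ee_rot: [[0.004, -1.0, 0.0], [-1.0, -0.004, -0.0], [0.0, -0.0, -1.0]]
wrist_force: [0.0, 0.5, 0.0]
gripper_width: 0.381
gripper_force: 29.9
```

Request:
{"fn": "drive_tool", "kwargs": {
  "rows": [
    [25, 0, 0, -0.7, 0, 0, 0],
    [25, 0, 0, 0, 0, 0, 0]
  ]
}}

```text
time_s: 7.18
tcp_pos: [0.5084, -0.3723, 0.0866]
ee_rot: [[0.004, -1.0, 0.001], [-1.0, -0.004, -0.001], [0.001, -0.001, -1.0]]
wrist_force: [-1.3, 0.5, 3.0]
gripper_width: 0.383
gripper_force: 29.8
```

Request:
{"fn": "drive_tool", "kwargs": {
  "rows": [
    [42, 0, 0, 0, 0, 0, 0],
    [50, 0, 0, 0, 0, 0, 0],
    [60, 0, 0, 0, 0, 0, 0],
    [70, 0, 0, 0, 0, 0, 0],
    [80, 0, 0, 0, 0, 0, 0]
  ]
}}

```text
time_s: 7.6
tcp_pos: [0.508, -0.3719, 0.0856]
ee_rot: [[0.004, -1.0, -0.0], [-1.0, -0.004, 0.0], [-0.0, 0.0, -1.0]]
wrist_force: [-0.1, 0.4, 0.1]
gripper_width: 0.635
gripper_force: 0.0
```

Request:
{"fn": "drive_tool", "kwargs": {
  "rows": [
    [90, 0, 0, 10, 0, 0, 0],
    [100, 0, 0, 20, 0, 0, 0],
    [100, 0, 0, 30, 0, 0, 0],
    [100, 0, 0, 30, 0, 0, 0],
    [100, 0, 10, 15, 0, 0, 0]
  ]
}}

```text
time_s: 8.02
tcp_pos: [0.5096, -0.364, 0.1958]
ee_rot: [[0.003, -1.0, 0.006], [-1.0, -0.003, -0.004], [0.004, -0.006, -1.0]]
wrist_force: [0.9, -0.4, 0.5]
gripper_width: 0.973
gripper_force: 0.0
```

Request:
{"fn": "drive_tool", "kwargs": {
  "rows": [
    [100, 3, 30, 0, 0, 0, 0],
    [100, 3, 40, 0, 0, 0, 0],
    [100, 3, 40, 0, 0, 0, 0],
    [100, 3, 40, 0, 0, 0, 0],
    [100, 3, 40, 0, 0, 0, 0]
  ]
}}

```text
time_s: 8.43
tcp_pos: [0.523, -0.1704, 0.1918]
ee_rot: [[0.003, -1.0, 0.001], [-1.0, -0.003, -0.0], [0.0, -0.001, -1.0]]
wrist_force: [1.4, 0.6, 1.1]
gripper_width: 0.998
gripper_force: 0.0
```

Request:
{"fn": "drive_tool", "kwargs": {
  "rows": [
    [100, 3, 40, 0, 0, 0, 0],
    [100, 3, 40, 0, 0, 0, 0],
    [100, 3, 40, 0, 0, 0, 0],
    [100, 3, 40, 0, 0, 0, 0],
    [100, 3, 40, 0, 0, 0, 0]
  ]
}}

```text
time_s: 8.85
tcp_pos: [0.5381, 0.03, 0.192]
ee_rot: [[0.004, -1.0, 0.001], [-1.0, -0.004, 0.0], [-0.0, -0.001, -1.0]]
wrist_force: [0.7, 0.0, 0.2]
gripper_width: 1.005
gripper_force: 0.0
```

Request:
{"fn": "drive_tool", "kwargs": {
  "rows": [
    [100, 3, 30, 0, 0, 0, 0],
    [100, 3, 15, 0, 0, 0, 0],
    [100, 0, 0, 0, 0, 0, 0]
  ]
}}

```text
time_s: 9.1
tcp_pos: [0.545, 0.0759, 0.1916]
ee_rot: [[0.008, -1.0, 0.002], [-1.0, -0.008, 0.001], [-0.001, -0.002, -1.0]]
wrist_force: [-0.7, 0.4, 0.6]
gripper_width: 0.999
gripper_force: 0.0
```

```bash
cat > look.py <<'E'
from h import *
import sys
np.set_printoptions(precision=3,suppress=True)
def run(cam,labels,name=None):
    p=capture(cam); W=cloud(p)
    if name: save(p,name)
    for l in labels:
        for m in masks_of(l,p):
            P=W[m["region"]]; P=P[~np.isnan(P[:,0])]
            if m["p"]<.3 or len(P)<5: continue
            z=np.percentile(P[:,2],98); T=P[P[:,2]>z-.012]
            print(cam,l,round(m["p"],2),np.round(m["xy"]),"z",z.round(3),((T.min(0)+T.max(0))/2)[:2])
if __name__=="__main__":
    s=sense(); print(s["time_s"],np.array(s["tcp_pos"]),np.array(s["joints"]))
    run(sys.argv[1],sys.argv[3:],sys.argv[2] if sys.argv[2]!="-" else None)
E
python3 look.py side - bottle_a
```

```text
9.1 [0.545 0.076 0.192] [ 24.818  17.178 -14.463   0.013 -58.253 -24.357]
side bottle_a 0.97 [272. 183.] z 0.09 [0.547 0.079]
side bottle_a 0.94 [279. 343.] z 0.094 [ 0.511 -0.377]
side bottle_a 0.71 [228. 164.] z 0.094 [0.44  0.167]
```

Request:
{"fn": "drive_tool", "kwargs": {
  "rows": [
    [100, 2, 5, -30, 0, 0, 0],
    [100, 0, 0, -30, 0, 0, 0],
    [100, 0, 0, -25, 0, 0, 0],
    [100, 0, 0, -16, 0, 0, 0],
    [90, 0, 0, -8, 0, 0, 0]
  ]
}}

```text
time_s: 9.62
tcp_pos: [0.5446, 0.0757, 0.0795]
ee_rot: [[0.001, -1.0, -0.005], [-1.0, -0.001, -0.002], [0.002, 0.005, -1.0]]
wrist_force: [-0.2, -0.3, 0.3]
gripper_width: 0.972
gripper_force: 0.0
```

Request:
{"fn": "drive_tool", "kwargs": {
  "rows": [
    [80, 0, 0, 0, 0, 0, 0],
    [60, 0, 0, 0, 0, 0, 0],
    [50, 0, 0, 0, 0, 0, 0],
    [40, 0, 0, 0, 0, 0, 0],
    [25, 0, 0, 0, 0, 0, 0]
  ]
}}

```text
time_s: 10.03
tcp_pos: [0.5468, 0.0782, 0.0831]
ee_rot: [[0.004, -1.0, 0.002], [-1.0, -0.004, 0.001], [-0.001, -0.002, -1.0]]
wrist_force: [-0.9, 0.6, 0.3]
gripper_width: 0.63
gripper_force: 0.0
```

Request:
{"fn": "drive_tool", "kwargs": {
  "rows": [
    [25, 0, 0, 0, 0, 0, 0],
    [25, 0, 0, 0, 0, 0, 0],
    [25, 0, 0, 0, 0, 0, 0],
    [25, 0, 0, 0, 0, 0, 0],
    [25, 0, 0, 0, 0, 0, 0]
  ]
}}

```text
time_s: 10.45
tcp_pos: [0.5465, 0.0782, 0.0821]
ee_rot: [[0.004, -1.0, 0.001], [-1.0, -0.004, 0.0], [-0.0, -0.001, -1.0]]
wrist_force: [0.9, 0.5, 2.5]
gripper_width: 0.382
gripper_force: 30.0
```

Request:
{"fn": "drive_tool", "kwargs": {
  "rows": [
    [25, 0, 0, 0, 0, 0, 0],
    [25, 0, 0, 0, 0, 0, 0]
  ]
}}

```text
time_s: 10.62
tcp_pos: [0.5465, 0.0782, 0.0821]
ee_rot: [[0.004, -1.0, 0.001], [-1.0, -0.004, 0.0], [-0.0, -0.001, -1.0]]
wrist_force: [0.7, -0.8, 2.2]
gripper_width: 0.381
gripper_force: 30.0
```

Request:
{"fn": "drive_tool", "kwargs": {
  "rows": [
    [25, 0, 0, 5, 0, 0, 0],
    [25, 0, 0, 15, 0, 0, 0],
    [25, 0, 0, 25, 0, 0, 0],
    [25, 0, -5, 25, 0, 0, 0],
    [25, -2, -15, 15, 0, 0, 0]
  ]
}}

```text
time_s: 11.03
tcp_pos: [0.5451, 0.0591, 0.1691]
ee_rot: [[0.006, -1.0, 0.003], [-1.0, -0.006, 0.001], [-0.001, -0.003, -1.0]]
wrist_force: [1.3, -0.3, -1.7]
gripper_width: 0.383
gripper_force: 30.0
```

Request:
{"fn": "drive_tool", "kwargs": {
  "rows": [
    [25, -3, -25, 5, 0, 0, 0],
    [25, -5, -35, 0, 0, 0, 0],
    [25, -5, -35, 0, 0, 0, 0],
    [25, -5, -35, 0, 0, 0, 0],
    [25, -5, -35, 0, 0, 0, 0]
  ]
}}

```text
time_s: 11.45
tcp_pos: [0.5199, -0.1083, 0.1716]
ee_rot: [[0.004, -1.0, -0.002], [-1.0, -0.004, 0.0], [-0.0, 0.002, -1.0]]
wrist_force: [0.9, 0.2, -2.2]
gripper_width: 0.381
gripper_force: 30.0
```

Request:
{"fn": "drive_tool", "kwargs": {
  "rows": [
    [25, -5, -35, 0, 0, 0, 0],
    [25, -5, -35, 0, 0, 0, 0],
    [25, -5, -35, 0, 0, 0, 0],
    [25, -5, -35, 0, 0, 0, 0],
    [25, -4, -30, 0, 0, 0, 0]
  ]
}}

```text
time_s: 11.87
tcp_pos: [0.4957, -0.2787, 0.1714]
ee_rot: [[0.003, -1.0, -0.002], [-1.0, -0.003, 0.001], [-0.001, 0.002, -1.0]]
wrist_force: [0.9, -0.1, -2.0]
gripper_width: 0.383
gripper_force: 30.0
```

Request:
{"fn": "drive_tool", "kwargs": {
  "rows": [
    [25, -2, -20, 0, 0, 0, 0],
    [25, -1, -10, 0, 0, 0, 0],
    [25, 0, -5, 0, 0, 0, 0],
    [25, 0, 0, 0, 0, 0, 0],
    [25, 0, 0, 0, 0, 0, 0]
  ]
}}

```text
time_s: 12.28
tcp_pos: [0.4941, -0.3112, 0.1716]
ee_rot: [[0.004, -1.0, -0.001], [-1.0, -0.004, 0.001], [-0.001, 0.001, -1.0]]
wrist_force: [-0.6, 0.0, -1.0]
gripper_width: 0.378
gripper_force: 30.0
```

Request:
{"fn": "drive_tool", "kwargs": {
  "rows": [
    [25, 0, -1, -15, 0, 0, 0],
    [25, 0, 0, -25, 0, 0, 0],
    [25, 0, 0, -20, 0, 0, 0],
    [25, 0, 0, -14, 0, 0, 0],
    [25, 0, 0, -6, 0, 0, 0]
  ]
}}

```text
time_s: 12.7
tcp_pos: [0.4931, -0.3109, 0.0896]
ee_rot: [[0.006, -1.0, -0.004], [-1.0, -0.006, 0.002], [-0.002, 0.004, -1.0]]
wrist_force: [0.5, -0.9, -1.8]
gripper_width: 0.385
gripper_force: 30.0
```

Request:
{"fn": "drive_tool", "kwargs": {
  "rows": [
    [25, 0, 0, 0, 0, 0, 0],
    [25, 0, 0, 0, 0, 0, 0],
    [25, 0, 0, -1, 0, 0, 0],
    [25, 0, 0, -1, 0, 0, 0],
    [25, 0, 0, 0, 0, 0, 0]
  ]
}}

```text
time_s: 13.12
tcp_pos: [0.4946, -0.313, 0.0906]
ee_rot: [[0.004, -1.0, 0.001], [-1.0, -0.004, -0.0], [0.0, -0.001, -1.0]]
wrist_force: [-0.5, -0.6, -2.0]
gripper_width: 0.382
gripper_force: 30.0
```

Request:
{"fn": "drive_tool", "kwargs": {
  "rows": [
    [25, 0, 0, -1, 0, 0, 0],
    [25, 0, 0, 0, 0, 0, 0]
  ]
}}

```text
time_s: 13.28
tcp_pos: [0.4942, -0.313, 0.0891]
ee_rot: [[0.004, -1.0, 0.0], [-1.0, -0.004, -0.0], [0.0, -0.0, -1.0]]
wrist_force: [-0.1, 0.2, -2.0]
gripper_width: 0.38
gripper_force: 30.0
```

Request:
{"fn": "drive_tool", "kwargs": {
  "rows": [
    [25, 0, 0, -1, 0, 0, 0],
    [25, 0, 0, 0, 0, 0, 0]
  ]
}}

```text
time_s: 13.45
tcp_pos: [0.494, -0.313, 0.0877]
ee_rot: [[0.004, -1.0, -0.0], [-1.0, -0.004, 0.0], [-0.0, 0.0, -1.0]]
wrist_force: [0.6, -0.5, -2.5]
gripper_width: 0.376
gripper_force: 30.0
```

Request:
{"fn": "drive_tool", "kwargs": {
  "rows": [
    [25, 0, 0, -1, 0, 0, 0],
    [25, 0, 0, 0, 0, 0, 0]
  ]
}}

```text
time_s: 13.62
tcp_pos: [0.494, -0.3129, 0.0866]
ee_rot: [[0.004, -1.0, -0.0], [-1.0, -0.004, 0.0], [-0.0, 0.0, -1.0]]
wrist_force: [-0.7, -0.5, -1.8]
gripper_width: 0.379
gripper_force: 30.0
```

Request:
{"fn": "drive_tool", "kwargs": {
  "rows": [
    [25, 0, 0, -0.7, 0, 0, 0],
    [25, 0, 0, 0, 0, 0, 0]
  ]
}}

```text
time_s: 13.78
tcp_pos: [0.4942, -0.313, 0.0862]
ee_rot: [[0.004, -1.0, 0.0], [-1.0, -0.004, -0.0], [0.0, -0.0, -1.0]]
wrist_force: [-0.2, -0.1, -0.3]
gripper_width: 0.381
gripper_force: 30.0
```

Request:
{"fn": "drive_tool", "kwargs": {
  "rows": [
    [25, 0, 0, -0.5, 0, 0, 0],
    [42, 0, 0, 0, 0, 0, 0],
    [50, 0, 0, 0, 0, 0, 0],
    [60, 0, 0, 0, 0, 0, 0],
    [70, 0, 0, 0, 0, 0, 0]
  ]
}}

```text
time_s: 14.2
tcp_pos: [0.4942, -0.313, 0.0857]
ee_rot: [[0.004, -1.0, 0.0], [-1.0, -0.004, -0.0], [0.0, -0.0, -1.0]]
wrist_force: [0.2, 0.6, 1.2]
gripper_width: 0.565
gripper_force: 0.0
```

Request:
{"fn": "drive_tool", "kwargs": {
  "rows": [
    [80, 0, 0, 0, 0, 0, 0],
    [90, 0, 0, 15, 0, 0, 0],
    [100, 0, 0, 30, 0, 0, 0],
    [100, 0, 0, 35, 0, 0, 0],
    [100, 0, 5, 30, 0, 0, 0]
  ]
}}

```text
time_s: 14.62
tcp_pos: [0.4942, -0.3085, 0.1973]
ee_rot: [[0.004, -1.0, 0.0], [-1.0, -0.004, -0.001], [0.001, -0.0, -1.0]]
wrist_force: [0.9, -0.7, -0.4]
gripper_width: 0.938
gripper_force: 0.0
```

Request:
{"fn": "drive_tool", "kwargs": {
  "rows": [
    [100, -2, 25, 8, 0, 0, 0],
    [100, -4, 40, 0, 0, 0, 0],
    [100, -4, 40, 0, 0, 0, 0],
    [100, -4, 40, 0, 0, 0, 0],
    [100, -4, 40, 0, 0, 0, 0]
  ]
}}

```text
time_s: 15.03
tcp_pos: [0.4756, -0.1215, 0.2038]
ee_rot: [[0.003, -1.0, 0.001], [-1.0, -0.003, 0.0], [-0.0, -0.001, -1.0]]
wrist_force: [1.1, 0.8, 0.1]
gripper_width: 1.0
gripper_force: 0.0
```

Request:
{"fn": "drive_tool", "kwargs": {
  "rows": [
    [100, -4, 40, 0, 0, 0, 0],
    [100, -4, 40, 0, 0, 0, 0],
    [100, -5, 40, 0, 0, 0, 0],
    [100, -5, 40, 0, 0, 0, 0],
    [100, -5, 40, 0, 0, 0, 0]
  ]
}}

```text
time_s: 15.45
tcp_pos: [0.4525, 0.0789, 0.204]
ee_rot: [[0.004, -1.0, 0.001], [-1.0, -0.004, 0.0], [-0.0, -0.001, -1.0]]
wrist_force: [0.7, 0.2, -0.2]
gripper_width: 0.997
gripper_force: 0.0
```

Request:
{"fn": "drive_tool", "kwargs": {
  "rows": [
    [100, -5, 35, 0, 0, 0, 0],
    [100, -3, 20, 0, 0, 0, 0],
    [100, 0, 0, 0, 0, 0, 0],
    [100, 0, 0, 0, 0, 0, 0]
  ]
}}

```text
time_s: 15.78
tcp_pos: [0.4449, 0.133, 0.2037]
ee_rot: [[0.006, -1.0, -0.0], [-1.0, -0.006, -0.0], [0.0, 0.0, -1.0]]
wrist_force: [-0.5, -0.7, -0.4]
gripper_width: 0.999
gripper_force: 0.0
```

```bash
python3 look.py side - bottle_a amber
```

```text
15.7833 [0.445 0.133 0.204] [ 36.77    8.285 -24.512  -0.004 -57.207 -36.397]
side bottle_a 0.69 [278. 345.] z 0.094 [ 0.511 -0.376]
side bottle_a 0.69 [266. 313.] z 0.094 [ 0.496 -0.31 ]
side amber 0.55 [229. 167.] z 0.094 [0.44  0.167]
side amber 0.55 [195. 195.] z 0.094 [0.345 0.07 ]
```

Request:
{"fn": "drive_tool", "kwargs": {
  "rows": [
    [100, -2, 17, 0, 0, 0, 0],
    [100, -2, 16.5, 0, 0, 0, 0],
    [100, 0, 0, -30, 0, 0, 0],
    [100, 0, 0, -35, 0, 0, 0],
    [100, 0, 0, -25, 0, 0, 0]
  ]
}}

```text
time_s: 16.35
tcp_pos: [0.4406, 0.1641, 0.112]
ee_rot: [[0.002, -1.0, -0.001], [-1.0, -0.002, -0.0], [0.0, 0.001, -1.0]]
wrist_force: [-0.4, 0.7, -0.0]
gripper_width: 1.002
gripper_force: 0.0
```

Request:
{"fn": "drive_tool", "kwargs": {
  "rows": [
    [100, 0, 0, -18, 0, 0, 0],
    [90, 0, 0, -8, 0, 0, 0],
    [80, 0, 0, 0, 0, 0, 0],
    [70, 0, 0, 0, 0, 0, 0],
    [60, 0, 0, 0, 0, 0, 0]
  ]
}}

```text
time_s: 16.77
tcp_pos: [0.4422, 0.1658, 0.0889]
ee_rot: [[0.004, -1.0, 0.002], [-1.0, -0.004, 0.002], [-0.002, -0.002, -1.0]]
wrist_force: [0.5, 0.6, 0.0]
gripper_width: 0.781
gripper_force: 0.0
```

Request:
{"fn": "drive_tool", "kwargs": {
  "rows": [
    [50, 0, 0, 0, 0, 0, 0],
    [40, 0, 0, 0, 0, 0, 0],
    [25, 0, 0, 0, 0, 0, 0],
    [25, 0, 0, 0, 0, 0, 0],
    [25, 0, 0, 0, 0, 0, 0]
  ]
}}

```text
time_s: 17.18
tcp_pos: [0.4412, 0.1657, 0.088]
ee_rot: [[0.004, -1.0, 0.0], [-1.0, -0.004, 0.0], [-0.0, -0.0, -1.0]]
wrist_force: [-1.0, 0.2, 0.9]
gripper_width: 0.402
gripper_force: 0.3
```

Request:
{"fn": "drive_tool", "kwargs": {
  "rows": [
    [25, 0, 0, 0, 0, 0, 0],
    [25, 0, 0, 0, 0, 0, 0],
    [25, 0, 0, 0, 0, 0, 0],
    [25, 0, 0, 0, 0, 0, 0],
    [25, 0, 0, 0, 0, 0, 0]
  ]
}}

```text
time_s: 17.6
tcp_pos: [0.4411, 0.1656, 0.0878]
ee_rot: [[0.004, -1.0, -0.0], [-1.0, -0.004, -0.0], [0.0, 0.0, -1.0]]
wrist_force: [-1.7, 0.7, 4.3]
gripper_width: 0.382
gripper_force: 30.0
```

Request:
{"fn": "drive_tool", "kwargs": {
  "rows": [
    [25, 0, 0, 5, 0, 0, 0],
    [25, 0, 0, 15, 0, 0, 0],
    [25, 0, 0, 25, 0, 0, 0],
    [25, 0, 0, 25, 0, 0, 0],
    [25, 10, -5, 15, 0, 0, 0]
  ]
}}

```text
time_s: 18.02
tcp_pos: [0.451, 0.161, 0.1748]
ee_rot: [[0.005, -1.0, 0.002], [-1.0, -0.005, 0.001], [-0.001, -0.002, -1.0]]
wrist_force: [0.5, 0.8, -1.7]
gripper_width: 0.38
gripper_force: 30.0
```

Request:
{"fn": "drive_tool", "kwargs": {
  "rows": [
    [25, 20, -10, 5, 0, 0, 0],
    [25, 27, -14, 0, 0, 0, 0],
    [25, 27, -14, 0, 0, 0, 0],
    [25, 27, -14, 0, 0, 0, 0],
    [25, 27, -14, 0, 0, 0, 0]
  ]
}}

```text
time_s: 18.43
tcp_pos: [0.5801, 0.0937, 0.1772]
ee_rot: [[0.004, -1.0, -0.001], [-1.0, -0.004, 0.0], [-0.0, 0.001, -1.0]]
wrist_force: [0.5, 0.3, -1.7]
gripper_width: 0.381
gripper_force: 30.0
```

Request:
{"fn": "drive_tool", "kwargs": {
  "rows": [
    [25, 27, -14, 0, 0, 0, 0],
    [25, 27, -14, 0, 0, 0, 0],
    [25, 27, -14, 0, 0, 0, 0],
    [25, 17, -9, 0, 0, 0, 0],
    [25, 9, -5, 0, 0, 0, 0]
  ]
}}

```text
time_s: 18.85
tcp_pos: [0.6877, 0.0369, 0.176]
ee_rot: [[0.002, -1.0, -0.001], [-1.0, -0.002, -0.0], [0.0, 0.001, -1.0]]
wrist_force: [0.1, 0.6, -1.6]
gripper_width: 0.384
gripper_force: 30.0
```

Request:
{"fn": "drive_tool", "kwargs": {
  "rows": [
    [25, 0, 0, 0, 0, 0, 0],
    [25, 0, 0, 0, 0, 0, 0]
  ]
}}

```text
time_s: 19.02
tcp_pos: [0.6854, 0.0385, 0.1766]
ee_rot: [[0.003, -1.0, -0.002], [-1.0, -0.003, 0.0], [-0.0, 0.002, -1.0]]
wrist_force: [0.1, 0.2, -0.9]
gripper_width: 0.384
gripper_force: 30.0
```

Request:
{"fn": "drive_tool", "kwargs": {
  "rows": [
    [25, 1, -1, -15, 0, 0, 0],
    [25, 0, 0, -25, 0, 0, 0],
    [25, 0, 0, -20, 0, 0, 0],
    [25, 0, 0, -14, 0, 0, 0],
    [25, 0, 0, -7, 0, 0, 0]
  ]
}}

```text
time_s: 19.43
tcp_pos: [0.6845, 0.0384, 0.0945]
ee_rot: [[0.005, -1.0, -0.005], [-1.0, -0.005, -0.0], [0.0, 0.005, -1.0]]
wrist_force: [-0.3, 0.2, -2.2]
gripper_width: 0.381
gripper_force: 30.0
```

Request:
{"fn": "drive_tool", "kwargs": {
  "rows": [
    [25, 0, 0, 0, 0, 0, 0],
    [25, 0, 0, 0, 0, 0, 0],
    [25, 0, 0, -1, 0, 0, 0],
    [25, 0, 0, 0, 0, 0, 0]
  ]
}}

```text
time_s: 19.77
tcp_pos: [0.6877, 0.0379, 0.0972]
ee_rot: [[0.004, -1.0, 0.002], [-1.0, -0.004, 0.001], [-0.001, -0.002, -1.0]]
wrist_force: [-0.1, -0.5, -1.6]
gripper_width: 0.381
gripper_force: 30.0
```

Request:
{"fn": "drive_tool", "kwargs": {
  "rows": [
    [25, 0, 0, -1, 0, 0, 0],
    [25, 0, 0, 0, 0, 0, 0]
  ]
}}

```text
time_s: 19.93
tcp_pos: [0.6873, 0.0376, 0.0953]
ee_rot: [[0.004, -1.0, 0.001], [-1.0, -0.004, 0.0], [-0.0, -0.001, -1.0]]
wrist_force: [0.2, 0.1, -0.8]
gripper_width: 0.383
gripper_force: 30.0
```

Request:
{"fn": "drive_tool", "kwargs": {
  "rows": [
    [25, 0, 0, -1, 0, 0, 0],
    [25, 0, 0, -1, 0, 0, 0],
    [25, 0, 0, 0, 0, 0, 0]
  ]
}}

```text
time_s: 20.18
tcp_pos: [0.687, 0.0375, 0.0924]
ee_rot: [[0.004, -1.0, -0.0], [-1.0, -0.004, -0.0], [0.0, 0.0, -1.0]]
wrist_force: [-0.8, -0.9, -1.7]
gripper_width: 0.382
gripper_force: 30.0
```

Request:
{"fn": "drive_tool", "kwargs": {
  "rows": [
    [25, 0, 0, -1, 0, 0, 0],
    [25, 0, 0, 0, 0, 0, 0]
  ]
}}

```text
time_s: 20.35
tcp_pos: [0.6873, 0.0375, 0.092]
ee_rot: [[0.004, -1.0, 0.0], [-1.0, -0.004, -0.0], [0.0, -0.0, -1.0]]
wrist_force: [-0.6, -0.2, 0.2]
gripper_width: 0.381
gripper_force: 30.0
```

Request:
{"fn": "drive_tool", "kwargs": {
  "rows": [
    [25, 0, 0, -0.5, 0, 0, 0],
    [25, 0, 0, 0, 0, 0, 0]
  ]
}}

```text
time_s: 20.52
tcp_pos: [0.6873, 0.0375, 0.092]
ee_rot: [[0.004, -1.0, 0.0], [-1.0, -0.004, -0.0], [0.0, -0.0, -1.0]]
wrist_force: [-2.2, -0.7, 3.9]
gripper_width: 0.383
gripper_force: 30.0
```

Request:
{"fn": "drive_tool", "kwargs": {
  "rows": [
    [42, 0, 0, 0, 0, 0, 0],
    [50, 0, 0, 0, 0, 0, 0],
    [60, 0, 0, 0, 0, 0, 0],
    [70, 0, 0, 0, 0, 0, 0],
    [80, 0, 0, 0, 0, 0, 0]
  ]
}}

```text
time_s: 20.93
tcp_pos: [0.6872, 0.0376, 0.0908]
ee_rot: [[0.004, -1.0, -0.0], [-1.0, -0.004, -0.0], [0.0, 0.0, -1.0]]
wrist_force: [0.2, 0.0, -0.5]
gripper_width: 0.637
gripper_force: 0.0
```

Request:
{"fn": "drive_tool", "kwargs": {
  "rows": [
    [90, 0, 0, 15, 0, 0, 0],
    [100, 0, 0, 30, 0, 0, 0],
    [100, 0, 0, 35, 0, 0, 0],
    [100, -5, 0, 30, 0, 0, 0],
    [100, -25, -3, 8, 0, 0, 0]
  ]
}}

```text
time_s: 21.35
tcp_pos: [0.6621, 0.0351, 0.2146]
ee_rot: [[0.005, -1.0, 0.012], [-1.0, -0.005, 0.001], [-0.001, -0.012, -1.0]]
wrist_force: [0.2, -0.2, 0.6]
gripper_width: 0.968
gripper_force: 0.0
```

Request:
{"fn": "drive_tool", "kwargs": {
  "rows": [
    [100, -38, -4, 0, 0, 0, 0],
    [100, -38, -5, 0, 0, 0, 0],
    [100, -38, -5, 0, 0, 0, 0],
    [100, -38, -5, 0, 0, 0, 0],
    [100, -35, -4, 0, 0, 0, 0]
  ]
}}

```text
time_s: 21.77
tcp_pos: [0.468, 0.011, 0.209]
ee_rot: [[0.004, -1.0, -0.0], [-1.0, -0.004, 0.0], [-0.0, 0.0, -1.0]]
wrist_force: [-0.5, 0.2, 1.2]
gripper_width: 0.999
gripper_force: 0.0
```

Request:
{"fn": "drive_tool", "kwargs": {
  "rows": [
    [100, -25, -3, 0, 0, 0, 0],
    [100, -12, 0, 0, 0, 0, 0],
    [100, 0, 0, 0, 0, 0, 0],
    [100, 0, 0, 0, 0, 0, 0]
  ]
}}

```text
time_s: 22.1
tcp_pos: [0.4339, 0.0088, 0.2099]
ee_rot: [[0.005, -1.0, 0.002], [-1.0, -0.005, 0.0], [-0.0, -0.002, -1.0]]
wrist_force: [0.4, -0.1, 0.8]
gripper_width: 0.999
gripper_force: 0.0
```

```bash
python3 look.py side - amber flask_a bottle_a; python3 - <<'E'
from look import *
run("top",["amber","bottle_a","flask_a"])
E
```

```text
22.1 [0.434 0.009 0.21 ] [ 22.792   4.75  -27.695   0.035 -57.415 -22.536]
side amber 0.97 [324. 188.] z 0.099 [0.685 0.038]
side amber 0.68 [192. 194.] z 0.094 [0.345 0.069]
side flask_a 0.88 [230. 208.] z 0.094 [0.433 0.009]
side flask_a 0.81 [237. 276.] z 0.094 [ 0.438 -0.185]
side bottle_a 0.79 [278. 346.] z 0.094 [ 0.511 -0.377]
side bottle_a 0.67 [266. 344.] z 0.028 [ 0.501 -0.347]
side bottle_a 0.61 [266. 315.] z 0.094 [ 0.495 -0.332]
top amber 0.74 [248. 155.] z 0.101 [0.685 0.039]
top amber 0.37 [237. 330.] z 0.099 [0.332 0.069]
top bottle_a 0.97 [418. 242.] z 0.096 [ 0.495 -0.31 ]
top bottle_a 0.8 [447. 232.] z 0.097 [ 0.509 -0.358]
top flask_a 0.67 [355. 268.] z 0.097 [ 0.437 -0.184]
```

Request:
{"fn": "drive_tool", "kwargs": {
  "rows": [
    [100, -0.5, 0, -25, 0, 0, 0],
    [100, 0, 0, -35, 0, 0, 0],
    [100, 0, 0, -28, 0, 0, 0],
    [100, 0, 0, -17, 0, 0, 0],
    [90, 0, 0, -8, 0, 0, 0]
  ]
}}

```text
time_s: 22.92
tcp_pos: [0.4313, 0.008, 0.0936]
ee_rot: [[0.004, -1.0, -0.005], [-1.0, -0.003, -0.002], [0.002, 0.005, -1.0]]
wrist_force: [0.3, -0.2, 0.5]
gripper_width: 0.974
gripper_force: 0.0
```

Request:
{"fn": "drive_tool", "kwargs": {
  "rows": [
    [80, 0, 0, 0, 0, 0, 0],
    [70, 0, 0, 0, 0, 0, 0],
    [60, 0, 0, 0, 0, 0, 0],
    [50, 0, 0, 0, 0, 0, 0],
    [40, 0, 0, 0, 0, 0, 0]
  ]
}}

```text
time_s: 23.33
tcp_pos: [0.4334, 0.0088, 0.0972]
ee_rot: [[0.004, -1.0, 0.002], [-1.0, -0.004, 0.001], [-0.001, -0.002, -1.0]]
wrist_force: [0.2, -0.6, -0.9]
gripper_width: 0.631
gripper_force: 0.0
```

```bash
python3 - <<'E'
from h import *
print(sense()["tcp_pos"],sense()["gripper_width"])
p=capture("wrist"); save(p,"w1.png")
E
```

```text
[0.43336714 0.00883333 0.09720971] 0.6306398182728725
```

View pics/w1.png

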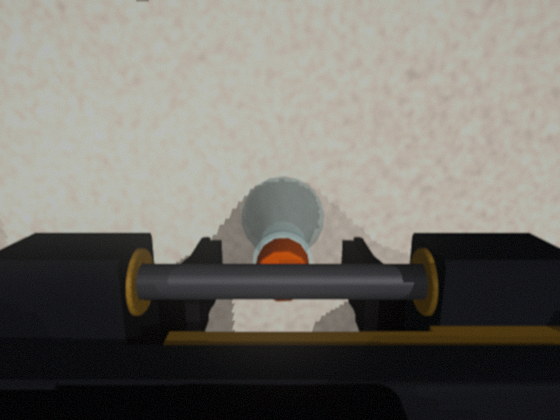

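The wrist view shows the orange stopper at (283,260), centred between the fingertips at (210,260) and (355,260). I'll close on it.

Request:
{"fn": "drive_tool", "kwargs": {
  "rows": [
    [30, 0, 0, 0, 0, 0, 0],
    [15, 0, 0, 0, 0, 0, 0],
    [15, 0, 0, 0, 0, 0, 0],
    [15, 0, 0, 0, 0, 0, 0],
    [15, 0, 0, 0, 0, 0, 0]
  ]
}}

```text
time_s: 23.8
tcp_pos: [0.4328, 0.0086, 0.0962]
ee_rot: [[0.004, -1.0, 0.0], [-1.0, -0.004, 0.0], [-0.0, -0.0, -1.0]]
wrist_force: [-0.0, 0.1, 0.3]
gripper_width: 0.27
gripper_force: 30.0
```

Request:
{"fn": "drive_tool", "kwargs": {
  "rows": [
    [15, 0, 0, 0, 0, 0, 0],
    [15, 0, 0, 0, 0, 0, 0],
    [15, 0, 0, 0, 0, 0, 0],
    [15, 0, 0, 0, 0, 0, 0],
    [15, 0, 0, 0, 0, 0, 0]
  ]
}}

```text
time_s: 24.22
tcp_pos: [0.4328, 0.0086, 0.0962]
ee_rot: [[0.004, -1.0, 0.0], [-1.0, -0.004, 0.0], [-0.0, -0.0, -1.0]]
wrist_force: [0.3, -0.3, 1.0]
gripper_width: 0.265
gripper_force: 30.0
```

Request:
{"fn": "drive_tool", "kwargs": {
  "rows": [
    [15, 0, 0, 5, 0, 0, 0],
    [15, 0, 0, 12, 0, 0, 0],
    [15, 0, 0, 22, 0, 0, 0],
    [15, 0, 0, 28, 0, 0, 0],
    [15, 1, 8, 22, 0, 0, 0]
  ]
}}

```text
time_s: 24.63
tcp_pos: [0.433, 0.0159, 0.1865]
ee_rot: [[0.003, -1.0, -0.001], [-1.0, -0.003, -0.0], [0.0, 0.001, -1.0]]
wrist_force: [0.9, -0.3, -1.2]
gripper_width: 0.267
gripper_force: 30.0
```

Request:
{"fn": "drive_tool", "kwargs": {
  "rows": [
    [15, 2, 18, 8, 0, 0, 0],
    [15, 4, 30, 0, 0, 0, 0],
    [15, 5, 35, 0, 0, 0, 0],
    [15, 5, 35, 0, 0, 0, 0],
    [15, 5, 35, 0, 0, 0, 0]
  ]
}}

```text
time_s: 25.05
tcp_pos: [0.4541, 0.1707, 0.1933]
ee_rot: [[0.003, -1.0, -0.001], [-1.0, -0.003, 0.0], [-0.0, 0.001, -1.0]]
wrist_force: [0.6, -0.1, -0.6]
gripper_width: 0.268
gripper_force: 30.0
```

Request:
{"fn": "drive_tool", "kwargs": {
  "rows": [
    [15, 5, 35, 0, 0, 0, 0],
    [15, 5, 35, 0, 0, 0, 0],
    [15, 5, 35, 0, 0, 0, 0],
    [15, 5, 35, 0, 0, 0, 0],
    [15, 5, 35, 0, 0, 0, 0]
  ]
}}

```text
time_s: 25.47
tcp_pos: [0.4791, 0.3459, 0.1929]
ee_rot: [[0.004, -1.0, -0.001], [-1.0, -0.004, -0.001], [0.001, 0.001, -1.0]]
wrist_force: [0.4, -0.6, -1.1]
gripper_width: 0.264
gripper_force: 30.0
```

Request:
{"fn": "drive_tool", "kwargs": {
  "rows": [
    [15, 4, 35, 0, 0, 0, 0],
    [15, 3, 22, 0, 0, 0, 0],
    [15, 1, 10, 0, 0, 0, 0],
    [15, 0, 5, 0, 0, 0, 0],
    [15, 0, 0, 0, 0, 0, 0]
  ]
}}

```text
time_s: 25.88
tcp_pos: [0.4872, 0.4165, 0.1924]
ee_rot: [[0.004, -1.0, -0.001], [-1.0, -0.004, -0.001], [0.001, 0.001, -1.0]]
wrist_force: [-0.4, -0.5, -0.5]
gripper_width: 0.267
gripper_force: 30.0
```

Request:
{"fn": "drive_tool", "kwargs": {
  "rows": [
    [15, 0, 0, 0, 0, 0, 0],
    [15, 0, 0, 0, 0, 0, 0]
  ]
}}

```text
time_s: 26.05
tcp_pos: [0.4875, 0.4151, 0.1934]
ee_rot: [[0.003, -1.0, -0.001], [-1.0, -0.003, -0.001], [0.001, 0.001, -1.0]]
wrist_force: [0.4, -0.2, -1.9]
gripper_width: 0.264
gripper_force: 30.0
```

```bash
python3 look.py side s2.png flask_a
```

```text
26.05 [0.488 0.415 0.193] [ 54.861  25.526  -1.173  -0.009 -63.342 -54.692]
side flask_a 0.98 [236. 275.] z 0.094 [ 0.438 -0.186]
side flask_a 0.59 [238.  85.] z 0.19 [0.488 0.413]
```

View pics/s2.png

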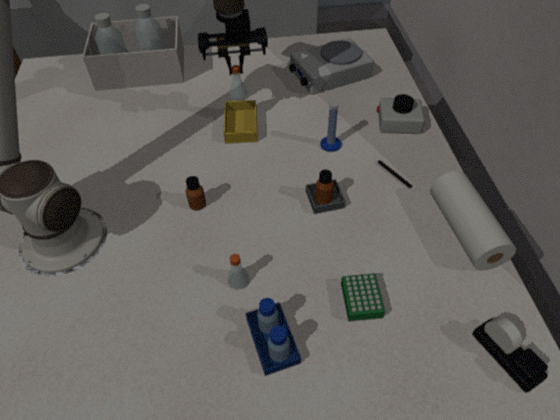

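Flask held upright at (237,85) above the far end of the basin. Both bottles stand in the blue tray at (267,313) and (278,343), and the amber stands in the grey tray at (324,188). Lowering the flask.

Request:
{"fn": "drive_tool", "kwargs": {
  "rows": [
    [15, 0, 3, -15, 0, 0, 0],
    [15, 0, 0, -25, 0, 0, 0],
    [15, 0, 0, -22, 0, 0, 0],
    [15, 0, 0, -16, 0, 0, 0],
    [15, 0, 0, -8, 0, 0, 0]
  ]
}}

```text
time_s: 26.57
tcp_pos: [0.4868, 0.4177, 0.1049]
ee_rot: [[0.003, -1.0, -0.003], [-1.0, -0.003, -0.003], [0.003, 0.003, -1.0]]
wrist_force: [-0.7, -1.0, -1.9]
gripper_width: 0.266
gripper_force: 30.0
```

Request:
{"fn": "drive_tool", "kwargs": {
  "rows": [
    [15, 0, 0, 0, 0, 0, 0],
    [15, 0, 0, 0, 0, 0, 0],
    [15, 0, 0, -1, 0, 0, 0],
    [15, 0, 0, 0, 0, 0, 0]
  ]
}}

```text
time_s: 26.9
tcp_pos: [0.4882, 0.4201, 0.1076]
ee_rot: [[0.004, -1.0, 0.002], [-1.0, -0.004, 0.002], [-0.002, -0.002, -1.0]]
wrist_force: [-0.4, -0.3, -1.2]
gripper_width: 0.267
gripper_force: 30.0
```

Request:
{"fn": "drive_tool", "kwargs": {
  "rows": [
    [15, 0, 0, -1, 0, 0, 0],
    [15, 0, 0, 0, 0, 0, 0]
  ]
}}

```text
time_s: 27.07
tcp_pos: [0.4878, 0.4198, 0.1058]
ee_rot: [[0.004, -1.0, 0.001], [-1.0, -0.004, 0.001], [-0.001, -0.001, -1.0]]
wrist_force: [-0.7, -0.8, -1.7]
gripper_width: 0.264
gripper_force: 30.0
```

Request:
{"fn": "drive_tool", "kwargs": {
  "rows": [
    [15, 0, 0, -1, 0, 0, 0],
    [15, 0, 0, -1, 0, 0, 0],
    [15, 0, 0, -1, 0, 0, 0],
    [15, 0, 0, 0, 0, 0, 0],
    [15, 0, 0, 0, 0, 0, 0]
  ]
}}

```text
time_s: 27.48
tcp_pos: [0.4876, 0.4195, 0.102]
ee_rot: [[0.004, -1.0, -0.0], [-1.0, -0.004, -0.0], [0.0, 0.0, -1.0]]
wrist_force: [-0.3, 0.4, -0.3]
gripper_width: 0.266
gripper_force: 30.0
```

Request:
{"fn": "drive_tool", "kwargs": {
  "rows": [
    [15, 0, 0, -1, 0, 0, 0],
    [15, 0, 0, 0, 0, 0, 0]
  ]
}}

```text
time_s: 27.65
tcp_pos: [0.4876, 0.4195, 0.101]
ee_rot: [[0.004, -1.0, -0.0], [-1.0, -0.004, -0.0], [0.0, 0.0, -1.0]]
wrist_force: [0.8, 0.5, -1.0]
gripper_width: 0.27
gripper_force: 30.0
```

Request:
{"fn": "drive_tool", "kwargs": {
  "rows": [
    [15, 0, 0, -1, 0, 0, 0],
    [15, 0, 0, 0, 0, 0, 0]
  ]
}}

```text
time_s: 27.82
tcp_pos: [0.4878, 0.4197, 0.1003]
ee_rot: [[0.004, -1.0, 0.0], [-1.0, -0.004, 0.0], [-0.0, -0.0, -1.0]]
wrist_force: [-0.8, 0.0, 0.1]
gripper_width: 0.266
gripper_force: 30.0
```

Request:
{"fn": "drive_tool", "kwargs": {
  "rows": [
    [15, 0, 0, -0.5, 0, 0, 0],
    [30, 0, 0, 0, 0, 0, 0],
    [40, 0, 0, 0, 0, 0, 0],
    [50, 0, 0, 0, 0, 0, 0],
    [60, 0, 0, 0, 0, 0, 0]
  ]
}}

```text
time_s: 28.23
tcp_pos: [0.4876, 0.4196, 0.0996]
ee_rot: [[0.004, -1.0, -0.0], [-1.0, -0.004, 0.0], [-0.0, 0.0, -1.0]]
wrist_force: [0.2, 0.7, -0.5]
gripper_width: 0.445
gripper_force: 0.0
```

Request:
{"fn": "drive_tool", "kwargs": {
  "rows": [
    [70, 0, 0, 0, 0, 0, 0],
    [80, 0, 0, 15, 0, 0, 0],
    [90, 0, 0, 30, 0, 0, 0],
    [100, 0, 0, 35, 0, 0, 0],
    [100, 0, -10, 25, 0, 0, 0]
  ]
}}

```text
time_s: 28.65
tcp_pos: [0.4884, 0.4111, 0.2072]
ee_rot: [[0.006, -1.0, 0.003], [-1.0, -0.006, 0.002], [-0.002, -0.003, -1.0]]
wrist_force: [0.6, 1.2, 0.7]
gripper_width: 0.819
gripper_force: 0.0
```

Request:
{"fn": "drive_tool", "kwargs": {
  "rows": [
    [100, -2, -25, 5, 0, 0, 0],
    [100, -3, -38, 0, 0, 0, 0],
    [100, -3, -38, 0, 0, 0, 0],
    [100, -3, -38, 0, 0, 0, 0],
    [100, -3, -38, 0, 0, 0, 0]
  ]
}}

```text
time_s: 29.07
tcp_pos: [0.4731, 0.2309, 0.2098]
ee_rot: [[0.005, -1.0, 0.0], [-1.0, -0.005, 0.0], [-0.0, -0.0, -1.0]]
wrist_force: [0.7, -0.1, -0.1]
gripper_width: 0.998
gripper_force: 0.0
```

Request:
{"fn": "drive_tool", "kwargs": {
  "rows": [
    [100, -3, -38, 0, 0, 0, 0],
    [100, -3, -38, 0, 0, 0, 0],
    [100, -3, -38, 0, 0, 0, 0],
    [100, -3, -38, 0, 0, 0, 0],
    [100, -3, -38, 0, 0, 0, 0]
  ]
}}

```text
time_s: 29.48
tcp_pos: [0.4581, 0.0409, 0.21]
ee_rot: [[0.005, -1.0, 0.001], [-1.0, -0.005, 0.0], [-0.0, -0.001, -1.0]]
wrist_force: [0.3, -0.6, -0.6]
gripper_width: 0.997
gripper_force: 0.0
```

Request:
{"fn": "drive_tool", "kwargs": {
  "rows": [
    [100, -3, -38, 0, 0, 0, 0],
    [100, -3, -38, 0, 0, 0, 0],
    [100, -3, -38, 0, 0, 0, 0],
    [100, -3, -35, 0, 0, 0, 0],
    [100, -3, -25, 0, 0, 0, 0]
  ]
}}

```text
time_s: 29.9
tcp_pos: [0.443, -0.1338, 0.2099]
ee_rot: [[0.002, -1.0, 0.0], [-1.0, -0.002, -0.0], [0.0, -0.0, -1.0]]
wrist_force: [-0.0, -0.1, -0.6]
gripper_width: 1.0
gripper_force: 0.0
```

Request:
{"fn": "drive_tool", "kwargs": {
  "rows": [
    [100, -3, -12, 0, 0, 0, 0],
    [100, 0, 0, 0, 0, 0, 0],
    [100, 0, 0, 0, 0, 0, 0]
  ]
}}

```text
time_s: 30.15
tcp_pos: [0.4404, -0.1439, 0.2097]
ee_rot: [[0.002, -1.0, 0.0], [-1.0, -0.002, 0.0], [-0.0, -0.0, -1.0]]
wrist_force: [0.1, 0.2, 0.2]
gripper_width: 0.999
gripper_force: 0.0
```

```bash
python3 look.py side - flask_a; python3 -c "
from look import *
run('top',['flask_a'])"
```

```text
30.15 [ 0.44  -0.144  0.21 ] [  2.071   7.828 -24.103  -0.007 -58.06   -1.943]
side flask_a 0.91 [235. 274.] z 0.094 [ 0.437 -0.186]
side flask_a 0.69 [241. 107.] z 0.49 [ 0.482 -0.151]
side flask_a 0.5 [362. 296.] z 0.037 [ 0.712 -0.279]
top flask_a 0.71 [ 69. 254.] z 0.101 [0.488 0.42 ]
```

Flask 1 stands in the basin (z 0.101, 0.488, 0.420). Now flask 2.

Request:
{"fn": "drive_tool", "kwargs": {
  "rows": [
    [100, -1, -21, 0, 0, 0, 0],
    [100, -1, -21, 0, 0, 0, 0],
    [100, 0, 0, -10, 0, 0, 0],
    [100, 0, 0, -30, 0, 0, 0],
    [100, 0, 0, -35, 0, 0, 0]
  ]
}}

```text
time_s: 30.77
tcp_pos: [0.4409, -0.1852, 0.1359]
ee_rot: [[0.005, -1.0, 0.007], [-1.0, -0.005, -0.001], [0.001, -0.007, -1.0]]
wrist_force: [-0.5, 0.2, -0.6]
gripper_width: 0.997
gripper_force: 0.0
```

Request:
{"fn": "drive_tool", "kwargs": {
  "rows": [
    [100, 0, 0, -22, 0, 0, 0],
    [90, 0, 0, -12, 0, 0, 0],
    [80, 0, 0, -4, 0, 0, 0],
    [70, 0, 0, 0, 0, 0, 0],
    [60, 0, 0, 0, 0, 0, 0]
  ]
}}

```text
time_s: 31.18
tcp_pos: [0.4396, -0.1851, 0.0973]
ee_rot: [[0.005, -1.0, 0.001], [-1.0, -0.005, -0.0], [0.0, -0.001, -1.0]]
wrist_force: [0.3, -0.3, 0.3]
gripper_width: 0.779
gripper_force: 0.0
```

Request:
{"fn": "drive_tool", "kwargs": {
  "rows": [
    [55, 0, 0, 0, 0, 0, 0],
    [50, 0, 0, 0, 0, 0, 0]
  ]
}}

```text
time_s: 31.35
tcp_pos: [0.4396, -0.1854, 0.0978]
ee_rot: [[0.004, -1.0, 0.003], [-1.0, -0.004, -0.0], [0.0, -0.003, -1.0]]
wrist_force: [-0.8, 0.1, -0.2]
gripper_width: 0.631
gripper_force: 0.0
```

Request:
{"fn": "drive_tool", "kwargs": {
  "rows": [
    [40, -1.5, 0, 0, 0, 0, 0],
    [30, 0, 0, 0, 0, 0, 0],
    [15, 0, 0, 0, 0, 0, 0],
    [15, 0, 0, 0, 0, 0, 0],
    [15, 0, 0, 0, 0, 0, 0]
  ]
}}

```text
time_s: 31.77
tcp_pos: [0.4373, -0.1855, 0.0968]
ee_rot: [[0.004, -1.0, 0.0], [-1.0, -0.004, -0.0], [0.0, -0.0, -1.0]]
wrist_force: [0.6, -0.0, 0.8]
gripper_width: 0.266
gripper_force: 30.0
```

Request:
{"fn": "drive_tool", "kwargs": {
  "rows": [
    [15, 0, 0, 0, 0, 0, 0],
    [15, 0, 0, 0, 0, 0, 0],
    [15, 0, 0, 0, 0, 0, 0],
    [15, 0, 0, 0, 0, 0, 0],
    [15, 0, 0, 0, 0, 0, 0]
  ]
}}

```text
time_s: 32.18
tcp_pos: [0.4373, -0.1855, 0.0968]
ee_rot: [[0.004, -1.0, 0.0], [-1.0, -0.004, -0.0], [0.0, -0.0, -1.0]]
wrist_force: [0.1, -0.0, 1.0]
gripper_width: 0.265
gripper_force: 30.0
```

Request:
{"fn": "drive_tool", "kwargs": {
  "rows": [
    [15, 0, 0, 5, 0, 0, 0],
    [15, 0, 0, 12, 0, 0, 0],
    [15, 0, 0, 22, 0, 0, 0],
    [15, 0, 0, 28, 0, 0, 0],
    [15, 1, 8, 22, 0, 0, 0]
  ]
}}

```text
time_s: 32.6
tcp_pos: [0.4379, -0.178, 0.1871]
ee_rot: [[0.003, -1.0, -0.0], [-1.0, -0.003, -0.0], [0.0, 0.0, -1.0]]
wrist_force: [0.6, -0.5, -1.1]
gripper_width: 0.269
gripper_force: 30.0
```

Request:
{"fn": "drive_tool", "kwargs": {
  "rows": [
    [15, 2, 18, 8, 0, 0, 0],
    [15, 3, 30, 0, 0, 0, 0],
    [15, 3, 36, 0, 0, 0, 0],
    [15, 3, 36, 0, 0, 0, 0],
    [15, 3, 36, 0, 0, 0, 0]
  ]
}}

```text
time_s: 33.02
tcp_pos: [0.4515, -0.0201, 0.1938]
ee_rot: [[0.003, -1.0, -0.0], [-1.0, -0.003, 0.0], [-0.0, 0.0, -1.0]]
wrist_force: [0.3, -0.2, -0.2]
gripper_width: 0.269
gripper_force: 30.0
```

Request:
{"fn": "drive_tool", "kwargs": {
  "rows": [
    [15, 3, 36, 0, 0, 0, 0],
    [15, 3, 36, 0, 0, 0, 0],
    [15, 3, 36, 0, 0, 0, 0],
    [15, 3, 36, 0, 0, 0, 0],
    [15, 3, 36, 0, 0, 0, 0]
  ]
}}

```text
time_s: 33.43
tcp_pos: [0.4664, 0.1602, 0.1937]
ee_rot: [[0.004, -1.0, -0.001], [-1.0, -0.004, -0.0], [0.0, 0.001, -1.0]]
wrist_force: [0.2, -0.1, -1.1]
gripper_width: 0.262
gripper_force: 30.0
```

Request:
{"fn": "drive_tool", "kwargs": {
  "rows": [
    [15, 3, 36, 0, 0, 0, 0],
    [15, 3, 36, 0, 0, 0, 0],
    [15, 3, 36, 0, 0, 0, 0],
    [15, 3, 36, 0, 0, 0, 0],
    [15, 2, 22, 0, 0, 0, 0]
  ]
}}

```text
time_s: 33.85
tcp_pos: [0.4809, 0.3277, 0.1933]
ee_rot: [[0.006, -1.0, -0.0], [-1.0, -0.006, 0.0], [-0.0, 0.0, -1.0]]
wrist_force: [0.6, -1.8, -2.0]
gripper_width: 0.267
gripper_force: 30.0
```

Request:
{"fn": "drive_tool", "kwargs": {
  "rows": [
    [15, 1, 12, 0, 0, 0, 0],
    [15, 0, 5, 0, 0, 0, 0],
    [15, 0, 0, 0, 0, 0, 0],
    [15, 0, 0, 0, 0, 0, 0]
  ]
}}

```text
time_s: 34.18
tcp_pos: [0.4818, 0.3404, 0.1934]
ee_rot: [[0.003, -1.0, -0.001], [-1.0, -0.003, -0.001], [0.001, 0.001, -1.0]]
wrist_force: [-0.6, 0.2, -1.2]
gripper_width: 0.267
gripper_force: 30.0
```

```bash
python3 look.py side - flask_a
```

```text
34.1833 [0.482 0.34  0.193] [ 50.95   20.853  -8.628  -0.015 -60.602 -50.755]
side flask_a 0.75 [235. 102.] z 0.189 [0.481 0.337]
```

Request:
{"fn": "drive_tool", "kwargs": {
  "rows": [
    [15, 0, 4, -15, 0, 0, 0],
    [15, 0, 0, -25, 0, 0, 0],
    [15, 0, 0, -22, 0, 0, 0],
    [15, 0, 0, -16, 0, 0, 0],
    [15, 0, 0, -8, 0, 0, 0]
  ]
}}

```text
time_s: 34.7
tcp_pos: [0.4813, 0.3433, 0.1056]
ee_rot: [[0.002, -1.0, -0.003], [-1.0, -0.002, -0.003], [0.003, 0.003, -1.0]]
wrist_force: [-0.2, 0.4, -1.4]
gripper_width: 0.263
gripper_force: 30.0
```

Request:
{"fn": "drive_tool", "kwargs": {
  "rows": [
    [15, 0, 0, 0, 0, 0, 0],
    [15, 0, 0, 0, 0, 0, 0],
    [15, 0, 0, -1, 0, 0, 0],
    [15, 0, 0, -1, 0, 0, 0],
    [15, 0, 0, 0, 0, 0, 0]
  ]
}}

```text
time_s: 35.12
tcp_pos: [0.4825, 0.3459, 0.1066]
ee_rot: [[0.004, -1.0, 0.001], [-1.0, -0.004, 0.001], [-0.001, -0.001, -1.0]]
wrist_force: [0.2, 0.3, -1.7]
gripper_width: 0.266
gripper_force: 30.0
```

Request:
{"fn": "drive_tool", "kwargs": {
  "rows": [
    [15, 0, 0, -1, 0, 0, 0],
    [15, 0, 0, -1, 0, 0, 0],
    [15, 0, 0, 0, 0, 0, 0],
    [15, 0, 0, 0, 0, 0, 0]
  ]
}}

```text
time_s: 35.45
tcp_pos: [0.4821, 0.3456, 0.1036]
ee_rot: [[0.004, -1.0, -0.0], [-1.0, -0.004, -0.0], [0.0, 0.0, -1.0]]
wrist_force: [0.7, -0.8, -1.6]
gripper_width: 0.265
gripper_force: 30.0
```

Request:
{"fn": "drive_tool", "kwargs": {
  "rows": [
    [15, 0, 0, -1, 0, 0, 0],
    [15, 0, 0, -1, 0, 0, 0],
    [15, 0, 0, 0, 0, 0, 0]
  ]
}}

```text
time_s: 35.7
tcp_pos: [0.482, 0.3454, 0.1013]
ee_rot: [[0.004, -1.0, -0.0], [-1.0, -0.004, -0.0], [0.0, 0.0, -1.0]]
wrist_force: [-0.1, -0.3, -1.3]
gripper_width: 0.262
gripper_force: 30.0
```

Request:
{"fn": "drive_tool", "kwargs": {
  "rows": [
    [15, 0, 0, -1, 0, 0, 0],
    [15, 0, 0, 0, 0, 0, 0]
  ]
}}

```text
time_s: 35.87
tcp_pos: [0.4823, 0.3456, 0.1008]
ee_rot: [[0.004, -1.0, 0.0], [-1.0, -0.004, 0.0], [-0.0, -0.0, -1.0]]
wrist_force: [0.4, -0.2, -0.2]
gripper_width: 0.264
gripper_force: 30.0
```

Request:
{"fn": "drive_tool", "kwargs": {
  "rows": [
    [15, 0, 0, -0.5, 0, 0, 0],
    [15, 0, 0, 0, 0, 0, 0]
  ]
}}

```text
time_s: 36.03
tcp_pos: [0.4824, 0.3456, 0.1008]
ee_rot: [[0.004, -1.0, 0.001], [-1.0, -0.004, 0.0], [-0.0, -0.001, -1.0]]
wrist_force: [0.4, 0.1, 3.9]
gripper_width: 0.264
gripper_force: 30.0
```

Touched down. Release, retreat upward and check.

Request:
{"fn": "drive_tool", "kwargs": {
  "rows": [
    [30, 0, 0, 0, 0, 0, 0],
    [40, 0, 0, 0, 0, 0, 0],
    [50, 0, 0, 0, 0, 0, 0],
    [60, 0, 0, 0, 0, 0, 0],
    [70, 0, 0, 0, 0, 0, 0]
  ]
}}

```text
time_s: 36.45
tcp_pos: [0.4821, 0.3455, 0.0999]
ee_rot: [[0.004, -1.0, -0.0], [-1.0, -0.004, -0.0], [0.0, 0.0, -1.0]]
wrist_force: [0.2, -0.1, -0.4]
gripper_width: 0.519
gripper_force: 0.0
```

Request:
{"fn": "drive_tool", "kwargs": {
  "rows": [
    [75, 0, 0, 10, 0, 0, 0],
    [75, 0, 0, 25, 0, 0, 0],
    [75, 0, 0, 35, 0, 0, 0],
    [75, 0, 0, 35, 0, 0, 0],
    [75, 0, -20, 15, 0, 0, 0]
  ]
}}

```text
time_s: 36.87
tcp_pos: [0.4844, 0.329, 0.2261]
ee_rot: [[0.008, -1.0, 0.008], [-1.0, -0.008, 0.006], [-0.006, -0.008, -1.0]]
wrist_force: [1.1, -0.8, 1.2]
gripper_width: 0.744
gripper_force: 0.0
```

Request:
{"fn": "drive_tool", "kwargs": {
  "rows": [
    [75, -10, -38, 0, 0, 0, 0],
    [75, -10, -38, 0, 0, 0, 0],
    [75, -10, -38, 0, 0, 0, 0],
    [75, -10, -25, 0, 0, 0, 0],
    [75, 0, 0, 0, 0, 0, 0]
  ]
}}

```text
time_s: 37.28
tcp_pos: [0.4398, 0.1824, 0.2211]
ee_rot: [[0.001, -1.0, -0.001], [-1.0, -0.001, -0.0], [0.0, 0.001, -1.0]]
wrist_force: [-0.9, 0.7, 0.2]
gripper_width: 0.752
gripper_force: 0.0
```

```bash
python3 look.py side s9.png bottle_a amber flask_a cylinder tiprack; python3 -c "
from look import *
run('top',['bottle_a','amber','flask_a','cylinder','tiprack'])"
```

```text
37.2833 [0.44  0.182 0.221] [ 42.118   8.492 -21.466  -0.043 -60.095 -42.056]
side bottle_a 0.9 [270. 315.] z 0.094 [ 0.496 -0.311]
side bottle_a 0.73 [277. 347.] z 0.094 [ 0.511 -0.376]
side bottle_a 0.66 [265. 340.] z 0.03 [ 0.5   -0.346]
side bottle_a 0.62 [244. 125.] z 0.039 [0.486 0.38 ]
side amber 0.67 [193. 192.] z 0.094 [0.344 0.07 ]
side amber 0.66 [323. 189.] z 0.098 [0.685 0.037]
side flask_a 0.48 [238. 124.] z 0.205 [0.48  0.173]
side cylinder 0.7 [333. 135.] z 0.151 [0.746 0.251]
side tiprack 0.9 [361. 299.] z 0.037 [ 0.713 -0.278]
top bottle_a 0.78 [446. 233.] z 0.096 [ 0.51  -0.359]
top bottle_a 0.77 [418. 241.] z 0.096 [ 0.495 -0.309]
top amber 0.93 [237. 318.] z 0.098 [0.344 0.07 ]
top cylinder 0.68 [145. 131.] z 0.155 [0.746 0.252]
top tiprack 0.86 [393. 149.] z 0.039 [ 0.711 -0.279]
```

View pics/s9.png

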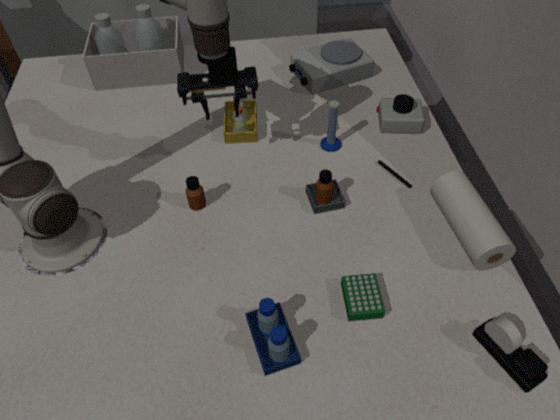

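The gripper hides the flasks at (240,115) in this view. Everything else is right: the bystanders and the other amber haven't moved. I'll move the arm aside and look again.

Request:
{"fn": "drive_tool", "kwargs": {
  "rows": [
    [75, 0, -38, 0, 0, 0, 0],
    [75, 0, -38, 0, 0, 0, 0],
    [75, 0, -38, 0, 0, 0, 0],
    [75, 0, -38, 0, 0, 0, 0],
    [75, 0, -38, 0, 0, 0, 0]
  ]
}}

```text
time_s: 38.3
tcp_pos: [0.4419, -0.0048, 0.2203]
ee_rot: [[0.005, -1.0, 0.0], [-1.0, -0.005, 0.0], [-0.0, -0.0, -1.0]]
wrist_force: [2.2, -0.2, -0.2]
gripper_width: 0.748
gripper_force: 0.0
```

Request:
{"fn": "drive_tool", "kwargs": {
  "rows": [
    [75, 0, -30, 0, 0, 0, 0],
    [75, 0, -15, 0, 0, 0, 0],
    [75, 0, 0, 0, 0, 0, 0],
    [75, 0, 0, 0, 0, 0, 0]
  ]
}}

```text
time_s: 38.63
tcp_pos: [0.4422, -0.0489, 0.2201]
ee_rot: [[0.002, -1.0, 0.0], [-1.0, -0.002, 0.0], [-0.0, -0.0, -1.0]]
wrist_force: [0.5, 0.7, 0.9]
gripper_width: 0.749
gripper_force: 0.0
```

```bash
python3 look.py top t9.png flask_a; python3 -c "
from look import *
run('side',['flask_a'])"
```

```text
38.6333 [ 0.442 -0.049  0.22 ] [ 14.733   5.342 -25.377  -0.004 -59.277 -14.613]
top flask_a 0.92 [105. 252.] z 0.101 [0.481 0.344]
top flask_a 0.9 [ 69. 251.] z 0.101 [0.487 0.394]
```

View pics/t9.png

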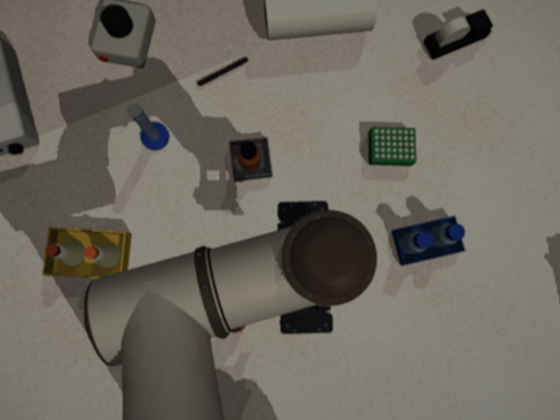

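Both flasks stand upright in the basin at (55,251) and (92,253), with their tops at about 0.10 m. The amber is in the grey tray and the bottles are in the blue one.

```bash
python3 -c "
from station import finish_job
print(finish_job())"
```

```text
the job is handed in; nothing more can be done
None
```

I've handed the job in: both blue-capped bottles are in the blue tray, the leftmost amber bottle is in the grey tray and both flasks are in the yellow basin. The last pictures show all five upright on the tray floors, and the measuring cylinder, tip rack and other amber bottle unmoved; it took about 39 s of the 125 s allowed.

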